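# Set the grind gauge to the flip stop of the draw-down bed

### The arm

A 6-joint arm with a two-finger parallel gripper is mounted at the origin on a cart in front of the work surface, level with it; the furniture and walls round the work are solid. World frame = base frame: x ahead of the robot, y to its left, z up, the work surface at z = 0. Lengths are in m, angles in rad, forces in N, time in s.
With the tool pointing down it reaches from about 0.3 to 0.875 m from the base axis. Payload 6.4 kg.
Tool frame: the origin (TCP) lies between the finger pads; the fingertips stand 25 mm ahead of it and the grasp point (between the pads) lies 6 mm ahead of it; z points along the fingers, y is the line along which they close (so a half turn about z gives the same grasp; the last joint's range is limited). The gripper opens to 85 mm and grips with 20 to 120 N. Pads are 22 mm wide; open, the fingers measure 114 mm over their backs; the gripper's body (76 mm by 85 mm) begins 54 mm behind the grasp point. The pads swing forward as they close: fully open they stand 13 mm farther back than shut.
Start: joints at [1.134, 0.181, 1.607, -0, 1.354, -0.206], TCP at [0.132, 0.56, 0.256] pointing down, gripper open.
Joint ranges: [-2.99, 2.99], [-0.89, 2.07], [0.3, 2.58], [-1.14, 4.28], [0, 2.63], [-3.12, 3.12]. Speed limits (rad/s): [2.57, 2.57, 3.01, 3.14, 3.14, 3.14].

### API

Orientations are given as a unit quaternion [w, x, y, z].
In Python, from bench import ctrl gives the robot as it stands.
- The arm moves only by the tool servo_tool, never from a script. Its argument "series" is text: rows parted by semicolons, each of 7 numbers parted by spaces: the gripper command: -1 is fully open, 1 is shut, values between are in proportion, then the shift along the tool's x, y, z in m, then the turn, a rotation vector about the tool's x, y, z in degrees. A call has 1 to 12 rows; each row is the pose to reach, as a shift and turn from the pose commanded when the call began, along the tool's axes at that moment; what a row does not reach only later rows make up. A row lasts 1/12 s, in which the tool goes at most 41.7 mm and 7.16 degrees, less where a joint would pass 70% of its speed; a pose out of reach is approached as far as the arm can. A call with a gripper value outside its range is refused whole. The fingers move at their own pace and stop on an object; the grip force is fixed at half the most. Time passes only in rows, so rows that repeat a pose let the fingers close. It gives the time, the measured TCP pose, the force, the opening and the grip force at its end, in the units of the state.
- ctrl.get_obs(): the state, without advancing time (a new reading comes with each control period).
- ctrl.camera(name): name is "scene" or "top" or "wrist"; returns a dict with "img" (400x640x3 uint8, red, green, blue), "z_map" (400x640 float32, m along the optical axis (not along the pixel's ray), 0 where there is no reading), "fovy" (degrees; the focal length in pixels is half the picture's height over the tangent of half this angle, whatever the lens; pixels are square), "cx", "cy" (the principal point, pixels), "k1" (the pictures are not rectified: a ray, as slopes to the right and down, at radius r is drawn at 1 + k1 r^2 times it, then the intrinsics apply), "extrinsics" (4x4, takes a point from camera to world coordinates); the wrist camera has in their place "T_tool_cam" (4x4, takes a point from camera to tool coordinates, whose origin is the TCP and whose axes are the flange's). Camera axes: x right, y down, z forward; pixel columns grow to the right and rows downward; lengths in m; the calibration is good to about 2 mm. A picture is of the moment at which its call begins: read the wrist's pose just before it.
- ctrl.hand_in(): hands the job in; it is judged then, once.
The state is a dict: "time_s": time; "q": joint angles; "dq": joint speeds; "joint_efforts": joint torques, N m; "eef_pos": TCP position; "eef_rot": TCP orientation; "wrist_force": force on the tool from outside, world axes, zero at the start; "torque": the same for the moment, N m; "opening": opening from 0.0 (shut) to 1.0 (fully open); "grasp_force": force on a finger pad.
Only numpy, scipy, OpenCV 4.12 (cv2) and the standard library are available. Lean on these libraries where they do the work, as an engineer would, in place of code of your own. Each camera call takes 0.05 s, during which the arm holds its last target. There are 200 camera calls.

### The job

Set up the steel grind gauge block for a draw-down: flip the stop leaf down until it rests on its carriage, then slide the block, flat on the bed, back flush against the fence and along it until its end bears on the tip of the stop's adjusting screw, and hold it there about a second with a light but definite push (about 10 N at the screw; more than 15 N, or a knock, would spring the leaf). Then flip the leaf up and back again, clear of the scraper's path, leaving the block exactly where it was gauged, flush along the fence. Leave the other things where they lie.

Things in the scene. Friction and masses are not known exactly. Their poses are not given: they have to be found in the camera images.
- draw_bed: Fixed draw-down bed: dark steel plate 140 (its x) by 360 mm (its y), flat top 16 mm above the worktop. Origin: centre of its footprint on the worktop; x points away from the robot to the fence, y along the fence towards the stop, z up. Place and yaw differ each time.
- fence_face (a point): Foot of the fence's front face (on the bed surface, mid-length, 38 mm from the bed's centre line); axes as the bed's. The fence is an aluminium bar along the bed's far side, 24 mm thick; its top is 46 mm above the worktop.
- stop_leaf (a joint): Hinge angle of the stop leaf, rad. 0 = down, level over the bed and resting on its carriage; grows as its free end goes up and back over the fence; pi/2 = upright; limit 1.9. Down below 0.05, up above 1.4. Starts up, 1.55 to 1.85. The hinge is stiff (about 0.09 N m): the leaf stays where it is left and must be led all the way.
- stop_carriage: Aluminium carriage fixed on top of the fence towards its +y end (place along the fence differs). Origin: on the fence's top centre line, 46 mm above the worktop, at mid-width of the leaf; axes as the bed's. It reaches 26 mm above its origin. The leaf's hinge axis runs along y, 16 mm above this origin. The leaf is a steel bar 18 mm wide.
- finger_bar (a point): Centre of the round finger bar at the leaf's free end: 15 mm diameter, 28 mm long along bed y; pinch it by its two flat ends. It lies 88 mm from the hinge axis, and 1 mm above it when the leaf is down (63 mm above the worktop, towards bed -x from the hinge). Nothing stands beside it.
- stop_nose (a point): Point in the steel nose block under the leaf, 18 mm thick along y, turning with the leaf: on the adjusting screw's axis at mid-thickness; leaf down: 22.5 mm above the worktop, 30 mm in front of the fence. The 7 mm brass screw projects along bed -y; its round end is 15 to 31 mm from this point, set differently each time and not measured: find it by touch. It does not yield.
- grind_gauge: Loose steel block 60 x 170 x 12 mm (x, y, z) with two shallow grooves on top, 0.65 to 0.95 kg; sliding it takes some 3 to 7 N. Origin: centre of its underside; axes about as the bed's. Starts flat on the bed, 10 to 40 mm off the fence, up to 0.12 rad askew, its end 25 to 90 mm short of the screw. The bed is clear in front of it and at its -y end: push it there.
- gauge_scraper: Scraper blade 38 x 90 x 6 mm lying on the bed beyond the stop; leave it.
- beaker: Beaker 68 mm diameter, 72 mm high, on the worktop left of the bed; leave it.
- film_applicator: Steel frame applicator 50 x 84 x 22 mm, on the worktop to the left; leave it.
- brush: Brush 136 mm long, lying behind the bed; leave it.
- bottle_front_far: White bottle 71 mm diameter, 83 mm high, behind the bed; leave it.
- vial: Capped vial 25 mm diameter, 67 mm high, behind the bed; leave it.
- spatula_wood: Spatula with wooden handle, 192 mm long, to the left; leave it.

How it is judged:
On the way, in this order (a step that is already met when the one before it is completed fails the run):
1. the stop leaf is flipped down and rests on its carriage (value of joint stop_leaf below 0.05 rad), for 0.2 s.
2. with the leaf down, the gauge block lies flush along the fence and bears on the adjusting screw with a definite push of at least 5 N (value of joint stop_leaf below 0.05 rad and contact force between grind_gauge and stop_carriage above 5 N and x of grind_gauge in the frame of fence_face above -0.032 m and angle between the y axis of grind_gauge and the y axis of draw_bed, either way round below 0.018 rad), for 0.5 s.
3. the leaf is flipped up again (value of joint stop_leaf above 1.4 rad), for 0.2 s.
At the end, for the whole second after the job is handed in: The stop leaf is up (above 1.4 rad) and still; the gauge block lies at rest flat on the bed, flush along the fence (its long side within 2 mm of it, parallel within 0.018 rad), its +y end within about 1.8 mm of where the screw tip stops it (value of joint stop_leaf above 1.4 rad and y of screw_tip in the frame of grind_gauge between 0.0868 and 0.0903 m and x of grind_gauge in the frame of fence_face above -0.032 m and angle between the y axis of grind_gauge and the y axis of draw_bed, either way round below 0.018 rad and z of grind_gauge in the frame of fence_face below 0.002 m and linear speed of grind_gauge below 0.005 m/s and velocity of joint stop_leaf below 0.05 rad/s); the robot touches nothing.
It fails at once if the adjusting screw or nose is loaded by the block with more than 15 N (contact force between grind_gauge and stop_carriage above 15 N).
It fails at once if the fence or bed is struck or pressed by the robot with more than 25 N (contact force between any of the fingers, the arm and draw_bed above 25 N).
It fails at once if one of the other things is moved by more than 15 mm (distance of any of gauge_scraper, beaker, film_applicator, brush, bottle_front_far, vial, spatula_wood from where it was at the start of the episode above 0.015 m).
It also fails if it takes over 72 s, if anything falls off the work surface, if the arm or the gripper's body presses on something with over 40 N, if the wrist force passes 120 N, or if a joint passes its speed limit or range.

## Working session

There is one attempt and no reset: what is moved stays moved. The work goes in short steps, Python scripts to look and compute and a tool call to move; the robot and the scene stay as the last step left them, time stands still between calls to the robot, and variables do not carry over. Pictures are saved under pics/ and viewed, at most 10 in all, crops included, and the job is handed in when it is done.

Besides the shell and the picture viewer there is one more tool, called as name(argument=value, ...), one argument or row to a line, values as JSON. servo_tool: Moves the arm, as the interface text tells. Its arguments: {"type":"object","properties":{"series":{"type":"string"}},"required":["series"]}

```bash
mkdir -p pics; cat > h.py <<'E'
import numpy as np,cv2
from bench import ctrl
from scipy.spatial.transform import Rotation as R
def Rq(q): return R.from_quat([q[1],q[2],q[3],q[0]])
def cloud(c,T):
    h,w=c["z_map"].shape; f=h/2/np.tan(np.radians(c["fovy"]/2))
    K=np.array([[f,0,c["cx"]],[0,f,c["cy"]],[0,0,1.]])
    u,v=np.meshgrid(np.arange(w),np.arange(h))
    p=cv2.undistortPoints(np.stack([u,v],-1).reshape(-1,1,2).astype(np.float64),K,np.array([c["k1"],0,0,0.])).reshape(h,w,2)
    ray=np.dstack([p,np.ones((h,w))])
    P=(ray*c["z_map"][...,None])@T[:3,:3].T+T[:3,3]
    P[c["z_map"]==0]=np.nan
    return P,ray@T[:3,:3].T
E
python3 - <<'E'
from h import *
o=ctrl.get_obs(); print({k:np.round(v,3) for k,v in o.items()})
for n in("top","scene"):
    c=ctrl.camera(n); cv2.imwrite(f"pics/{n}0.png",c["img"][...,::-1])
    np.savez(f"{n}0.npz",**c); print(n,c["fovy"],c["k1"],np.round(c["extrinsics"],3).tolist())
E
```

```text
{'time_s': np.float64(0.0), 'q': array([ 1.134,  0.182,  1.608, -0.   ,  1.354, -0.206]), 'dq': array([ 0.   , -0.001,  0.002,  0.001, -0.   , -0.001]), 'joint_efforts': array([ 1.0000e-03, -4.4486e+01, -3.5135e+01,  0.0000e+00,  9.0000e-03,
       -0.0000e+00]), 'eef_pos': array([0.131, 0.559, 0.255]), 'eef_rot': array([-0.   ,  0.115,  0.993, -0.001]), 'wrist_force': array([-0.119, -0.351,  0.014]), 'torque': array([ 0.005, -0.025,  0.018]), 'grasp_force': np.float64(0.0), 'opening': np.float64(1.004)}
top 46.23118210091665 -0.022486909477618625 [[-0.027, -0.997, 0.072, 0.469], [-1.0, 0.028, 0.004, 0.042], [-0.006, -0.072, -0.997, 1.306], [0.0, 0.0, 0.0, 1.0]]
scene 45.57664912757046 -0.12891245798132012 [[0.719, -0.513, 0.468, 0.017], [-0.695, -0.521, 0.496, -0.55], [-0.01, -0.682, -0.731, 0.934], [0.0, 0.0, 0.0, 1.0]]
```

View pics/top0.png

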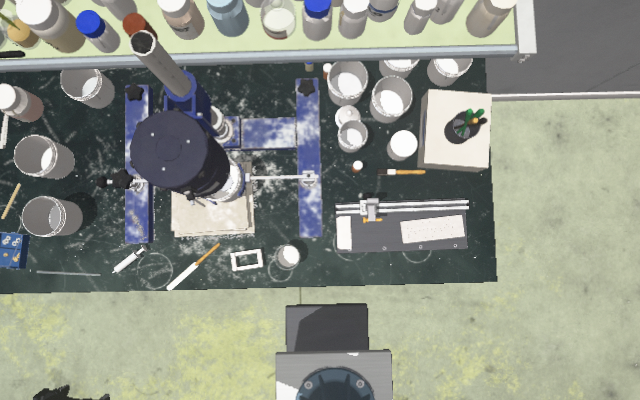

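View pics/scene0.png

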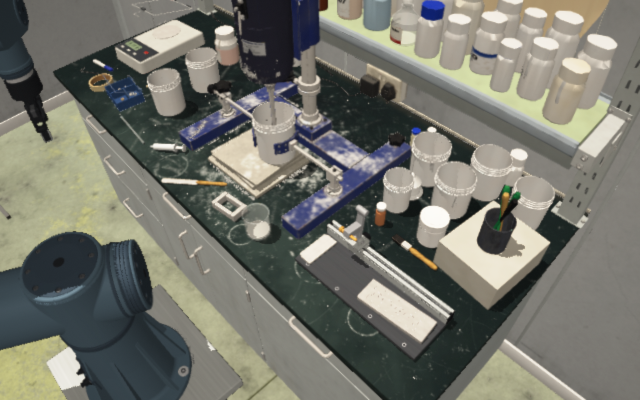

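The top view shows the bed at about (335–468, 200–252), the fence along its top edge, and the leaf on its carriage at (370, 207). The gauge is at (433, 229) and the scraper at (344, 232). The scene view agrees.

```bash
cat >> h.py <<'E'
def plane(n,z,box):
    c=dict(np.load(n+"0.npz")); T=c["extrinsics"]; P,ray=cloud(c,T)
    s=(z-T[2,3])/ray[...,2]; return c,P,T[:3,3]+ray*s[...,None]
def rect(m,X):
    p=X[m][:,:2].astype(np.float32); (c,s,a)=cv2.minAreaRect(p*1000); return np.round(c,1),np.round(s,1),round(a,2)
E
python3 - <<'E'
from h import *
for n in("top","scene"):
    c,P,_=plane(n,0,None)
    roi=(P[...,0]>.3)&(P[...,0]<.66)&(P[...,1]<.04)&(P[...,1]>-.45)
    z=P[...,2]
    def big(m):
        k,l,s,_=cv2.connectedComponentsWithStats(m.astype(np.uint8)); i=1+np.argmax(s[1:,4]); return l==i
    hist=np.histogram(z[roi],np.arange(-.01,.16,.004)); print(n,hist[0])
    hsv=cv2.cvtColor(c["img"],cv2.COLOR_RGB2HSV)
    gm=roi&(hsv[...,2]>170)&(z>.018)&(z<.036); gm=big(gm)
    print(" gauge z",np.nanmedian(z[gm]), rect(gm,plane(n,.028,0)[2]))
    fm=roi&(z>.038)&(z<.054); fm=big(fm); print(" fence z",np.nanmedian(z[fm]),rect(fm,plane(n,.046,0)[2]))
    bm=roi&(z>.009)&(z<.036); bm=big(bm); print(" bed",np.nanmedian(z[bm]),rect(bm,plane(n,.016,0)[2]))
    hm=roi&(z>.062)&(z<.2); hm=big(hm); q=P[hm]; print(" stop",hm.sum(),rect(hm,P),np.nanmin(q,0),np.nanmax(q,0))
    u,v=((330,190),(300,200))[n=="scene"]
    w,hh=((145,70),(180,160))[n=="scene"]
    cv2.imwrite(f"pics/{n}c.png",cv2.resize(c["img"][v:v+hh,u:u+w,::-1],None,fx=4,fy=4)[:600,:800])
E
```

```text
top [  94 2355 6902 3209  297  731 2023 1056  450  789  511  184  260  656
  533  128   50   25   45   47   40   22   33  167  125    8    3    1
    8   19   50   77   40    1    4    1    0    0    0    6   13   40]
 gauge z 0.02905909112368188 (array([ 482.4, -280.3]), array([ 59.8, 170.6]), 5.04)
 fence z 0.04537679781177617 (array([ 544.7, -251.5]), array([ 24.7, 254.6]), 0.72)
 bed 0.01841679410509167 (array([ 478.8, -196.3]), array([109.2, 363. ]), 0.52)
 stop 404 (array([ 652.4, -336.6]), array([171.8,  19. ]), 87.08) [ 0.63880026 -0.42254079  0.06280661] [ 0.6599962  -0.2508871   0.09303785]
scene [  126  2859 11611  1528   324  1140  3328   852   858  1780   557   399
   495  1001   627   175   145    99   123   137   116    81   100   365
    91     5     7    26    24    50    71   106    36    12    10    13
    10    11    11    11    29    41]
 gauge z 0.02811626191458927 (array([ 480.6, -279.3]), array([ 61.1, 169.5]), 5.15)
 fence z 0.04467152651817313 (array([ 553.4, -196.2]), array([ 57.9, 364.5]), 0.92)
 bed 0.017499106734682135 (array([ 482.2, -196.8]), array([140.6, 367.9]), 3.33)
 stop 879 (array([ 648.5, -335.4]), array([171.7,  24.2]), 89.29) [ 0.63539829 -0.42134954  0.06212445] [ 0.65992191 -0.24956686  0.09093135]
```

View pics/topc.png

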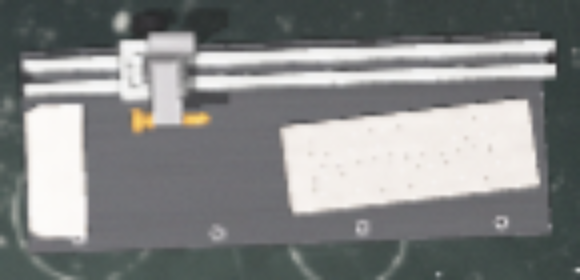

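View pics/scenec.png

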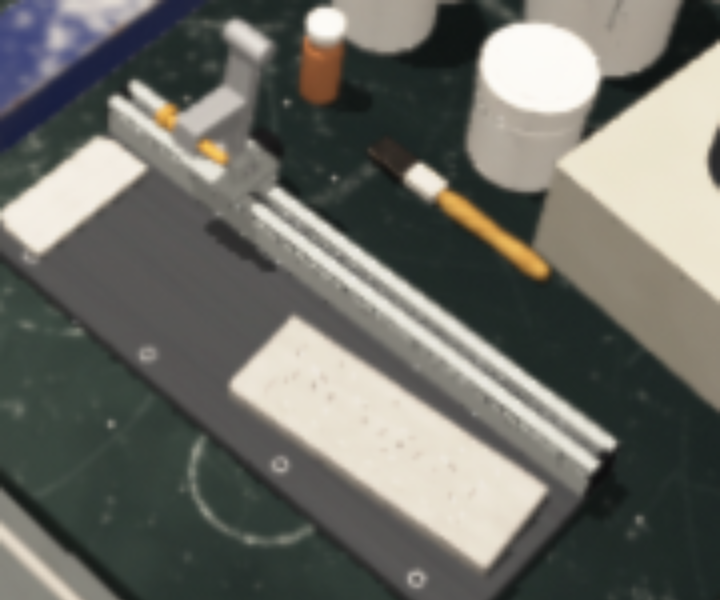

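The crops show the leaf upright with its bar at top-crop (170, 42). The nose points toward the robot, and the brass screw runs from (135, 120) to (210, 118). Next I'll get the fence line, bar and screw coordinates.

```bash
python3 - <<'E'
from h import *
for n in("top","scene"):
    c,P,F=plane(n,.046,0); z=P[...,2]
    hsv=cv2.cvtColor(c["img"],cv2.COLOR_RGB2HSV)
    roi=(P[...,0]>.48)&(P[...,0]<.62)&(P[...,1]<.02)&(P[...,1]>-.4)
    m=roi&(abs(z-.0455)<.005)&(P[...,0]>.525)&(P[...,1]<-.17)
    # fence mid-line: mean of min/max x in y bins
    Q=F[m]; ys=np.arange(-.365,-.18,.01); r=[(y,(Q[s,0].min()+Q[s,0].max())/2,np.ptp(Q[s,0])) for y in ys if (s:=abs(Q[:,1]-y)<.004).sum()>3]
    r=np.array(r); k=np.polyfit(r[:,0],r[:,1],1); print(n,"fence mid slope",k,"w",np.median(r[:,2]),"yaw",np.degrees(-np.arctan(k[0])))
    m=roi&(abs(z-.0455)<.006); print(" fence y ext",np.percentile(P[m][:,1],[.3,99.7]))
    s=roi&(P[...,1]<-.03)&(P[...,1]>-.2)
    t=s&(z>.14); print(" bar",t.sum(),np.nanmedian(P[t],0),np.nanmin(P[t],0),np.nanmax(P[t],0))
    t=s&(z>.085)&(z<.14); print(" leaf",t.sum(),np.nanmedian(P[t],0),np.nanmin(P[t],0),np.nanmax(P[t],0))
    t=s&(hsv[...,1]>120)&(hsv[...,0]>10)&(hsv[...,0]<28)&(hsv[...,2]>120)&(z>.05);
    p=P[t]; print(" brass",t.sum(),np.median(p,0),p.min(0),p.max(0))
    t=s&(z>.06)&(z<.078); print(" carr",t.sum(),np.nanmedian(P[t],0),np.nanmin(P[t],0),np.nanmax(P[t],0))
E
```

```text
top fence mid slope [-0.00879618  0.54260917] w 0.021739544336802807 yaw 0.503970801867407
 fence y ext [-0.37816469 -0.01683841]
 bar 68 [ 0.55495128 -0.10328707  0.15549083] [ 0.54772669 -0.11619424  0.14630162] [ 0.56072316 -0.08949839  0.16070049]
 leaf 187 [ 0.51990171 -0.10266904  0.11550313] [ 0.50296792 -0.13071334  0.08683787] [ 0.55222304 -0.08232198  0.13151262]
 brass 31 [ 0.50814702 -0.09215896  0.11282197] [ 0.50296792 -0.13071334  0.10664925] [ 0.51315895 -0.08356971  0.11817646]
 carr 42 [ 0.54219631 -0.09214212  0.07013126] [ 0.53335071 -0.1223785   0.06208354] [ 0.55180804 -0.08480603  0.07445132]
scene fence mid slope [-0.01629632  0.53697871] w 0.02578310669142414 yaw 0.9336279655203832
 fence y ext [-0.37690191 -0.01356012]
 bar 104 [ 0.54906562 -0.10476667  0.15293005] [ 0.54456691 -0.11771176  0.14009132] [ 0.56049366 -0.08779133  0.159226  ]
 leaf 337 [ 0.5248882  -0.10720511  0.11456399] [ 0.49851313 -0.13142415  0.08567297] [ 0.55478464 -0.08139211  0.13809569]
 brass 46 [ 0.50538365 -0.10324344  0.11154372] [ 0.49851313 -0.13142415  0.10130249] [ 0.51614827 -0.08365401  0.11677654]
 carr 72 [ 0.53904466 -0.11508576  0.06934292] [ 0.53059186 -0.12315054  0.06093114] [ 0.55019246 -0.09265031  0.07741357]
```

```bash
cat >> h.py <<'E'
YAW=.013
def des(tilt=0):  # tool x=-bed x, y=+bed y, z down ; tilt about tool y (deg)
    return R.from_euler('z',YAW)*R.from_matrix(np.diag([-1.,1,-1]))*R.from_rotvec([0,np.radians(tilt),0])
def to(p,tilt=0):
    o=ctrl.get_obs(); r=Rq(o["eef_rot"])
    print(np.round(r.inv().apply(np.array(p)-o["eef_pos"])*1000,1),"mm",np.round((r.inv()*des(tilt)).as_rotvec(degrees=True),2),"deg  F",np.round(o["wrist_force"],1),"t",o["time_s"])
E
python3 -c "
from h import *
to([.35,.05,.27]);to([.551,-.1035,.22])"
```

```text
[-329.4 -445.8  -13.9] mm [ -0.09  -0.03 -13.97] deg  F [-1.  -0.7  0.4] t 0.1
[-560.2 -549.2   36.2] mm [ -0.09  -0.03 -13.97] deg  F [-1.  -0.7  0.4] t 0.1
```

servo_tool(
  series="-1 -0.022 -0.030 -0.001 0 0 -1; -1 -0.044 -0.059 -0.002 0 0 -2; -1 -0.066 -0.089 -0.003 0 0 -3; -1 -0.088 -0.119 -0.004 0 0 -4; -1 -0.110 -0.149 -0.005 0 0 -5; -1 -0.132 -0.178 -0.006 0 0 -6; -1 -0.154 -0.208 -0.007 0 0 -7; -1 -0.176 -0.238 -0.008 0 0 -8; -1 -0.198 -0.267 -0.010 0 0 -9; -1 -0.220 -0.297 -0.011 0 0 -10; -1 -0.242 -0.327 -0.012 0 0 -11; -1 -0.264 -0.357 -0.013 0 0 -12",
)

```text
time_s: 1.1
eef_pos: [0.3068, 0.1502, 0.2693]
eef_rot: [0.0, 0.01, 1.0, 0.0]
wrist_force: [1.6, 1.3, 0.4]
opening: 1.001
grasp_force: 0.0
```

```bash
python3 -c "
from h import *
to([.35,.05,.27]);to([.551,-.1035,.22])"
```

```text
[-45.2 -99.4  -0.7] mm [ 0.01  0.03 -1.89] deg  F [1.6 1.3 0.4] t 1.1
[-249.2 -248.8   49.4] mm [ 0.01  0.03 -1.89] deg  F [1.6 1.3 0.4] t 1.1
```

servo_tool(
  series="-1 -0.020 -0.032 0 0 0 -0.5; -1 -0.042 -0.064 0 0 0 -1; -1 -0.066 -0.096 0 0 0 -1.9; -1 -0.090 -0.126 0.005 0 0 -1.9; -1 -0.115 -0.155 0.010 0 0 -1.9; -1 -0.140 -0.182 0.018 0 0 -1.9; -1 -0.166 -0.205 0.025 0 0 -1.9; -1 -0.192 -0.225 0.035 0 0 -1.9; -1 -0.220 -0.240 0.045 0 0 -1.9; -1 -0.240 -0.247 0.049 0 0 -1.9; -1 -0.249 -0.249 0.049 0 0 -1.9; -1 -0.249 -0.249 0.049 0 0 -1.9",
)

```text
time_s: 2.1
eef_pos: [0.5512, -0.1029, 0.2194]
eef_rot: [-0.001, -0.006, 1.0, 0.0]
wrist_force: [-0.5, 0.2, 1.1]
opening: 1.0
grasp_force: 0.0
```

```bash
python3 - <<'E'
from h import *
o=ctrl.get_obs(); c=ctrl.camera("wrist"); cv2.imwrite("pics/w1.png",c["img"][...,::-1])
T=np.eye(4);T[:3,:3]=Rq(o["eef_rot"]).as_matrix();T[:3,3]=o["eef_pos"]
P,_=cloud(c,T@c["T_tool_cam"]); z=P[...,2]
s=(z>.13)&(z<.17)&(abs(P[...,1]+.1035)<.03)&(abs(P[...,0]-.55)<.03)
k,l,st,_=cv2.connectedComponentsWithStats(s.astype(np.uint8)); 
for i in range(1,k):
  if st[i,4]>60: p=P[l==i]; print(st[i],np.percentile(p,[1,50,99],axis=0).round(4).tolist())
to([.551,-.1035,.155])
E
```

```text
[ 295  209   43   32 1146] [[0.5467, -0.1165, 0.1309], [0.5501, -0.1028, 0.1554], [0.5604, -0.0892, 0.1583]]
[-0.8 -1.4 64.8] mm [ 0.04 -0.08 -0.06] deg  F [ 0.  -0.   0.3] t 2.15
```

View pics/w1.png

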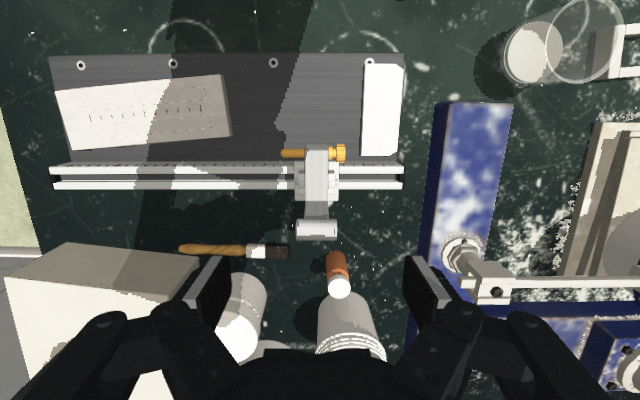

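The wrist view shows the bar at (317, 228) between the two fingers, the brass screw tip at (281, 153), the gauge on the left and the fence level across the picture. From this height I'll refine the fence, gauge and screw positions.

```bash
python3 - <<'E'
from h import *
o=ctrl.get_obs(); c=ctrl.camera("wrist")
T=np.eye(4);T[:3,:3]=Rq(o["eef_rot"]).as_matrix();T[:3,3]=o["eef_pos"]; T=T@c["T_tool_cam"]
P,ray=cloud(c,T); z=P[...,2]
on=lambda h:T[:3,3]+ray*((h-T[2,3])/ray[...,2])[...,None]
hsv=cv2.cvtColor(c["img"],cv2.COLOR_RGB2HSV); v,u=np.indices(z.shape)
F=on(.046); m=(u>60)&(u<290)&(v>155)&(v<200)&(abs(z-.046)<.005)
Q=F[m]; r=np.array([(y,Q[s,0].min(),Q[s,0].max()) for y in np.arange(-.36,-.15,.01) if (s:=abs(Q[:,1]-y)<.004).sum()>5])
for j in(1,2):
  k=np.polyfit(r[:,0],r[:,j],1); print("fence edge",k, np.std(r[:,j]-np.polyval(k,r[:,0])))
g=(u<240)&(v>60)&(v<160)&(z>.022)&(z<.036); print("gauge",np.median(z[g]),rect(g,on(.028)))
b=(u>270)&(u<360)&(v>135)&(v<170)&(hsv[...,1]>120)&(hsv[...,0]>10)&(hsv[...,0]<28)
p=P[b]; B=on(np.nanmedian(z[b])); print("brass z",np.nanmedian(p,0),B[b].min(0),B[b].max(0))
e=(u>50)&(u<410)&(v>45)&(v<110)&(z>.008)&(z<.024);print("bed y",np.percentile(P[e][:,1],[.5,99.5]))
E
```

```text
fence edge [-0.00659304  0.52933789] 4.293125273524788e-05
fence edge [-0.00543636  0.55369288] 0.0002803981722003411
gauge 0.02929113142477527 (array([ 481.6, -277.7]), array([ 60.8, 173.1]), 5.04)
brass z [ 0.50784613 -0.09277747  0.11287074] [ 0.5007465  -0.1297681   0.11287074] [ 0.5143767  -0.08132006  0.11287074]
bed y [-0.37224895 -0.01980574]
```

servo_tool(
  series="-1 -0.002 0 0.020 0 0 0; -0.4 -0.002 0 0.040 0 0 0; -0.4 -0.002 0 0.055 0 0 0; -0.4 -0.002 0 0.063 0 0 0; -0.4 -0.002 0 0.063 0 0 0; 1 -0.002 0 0.063 0 0 0; 1 -0.002 0 0.063 0 0 0; 1 -0.002 0 0.063 0 0 0; 1 -0.002 0 0.063 0 0 0; 1 -0.002 0 0.063 0 0 0; 1 -0.002 0 0.063 0 0 0; 1 -0.002 0 0.063 0 0 0",
)

```text
time_s: 3.2
eef_pos: [0.5536, -0.1031, 0.1591]
eef_rot: [0.001, -0.006, 1.0, -0.001]
wrist_force: [-0.9, -1.1, 7.1]
opening: 0.309
grasp_force: 59.7
```

servo_tool(
  series="1 0.0061 0 -0.0006 0 0 0; 1 0.0123 0 -0.0007 0 0 0; 1 0.0184 0 -0.0004 0 0 0; 1 0.0246 0 0.0003 0 0 0; 1 0.0306 0 0.0014 0 0 0; 1 0.0366 0 0.0030 0 0 0; 1 0.0424 0 0.0049 0 0 0; 1 0.0481 0 0.0073 0 0 0; 1 0.0536 0 0.0101 0 0 0; 1 0.0589 0 0.0132 0 0 0; 1 0.0639 0 0.0167 0 0 0; 1 0.0687 0 0.0206 0 0 0",
)

```text
time_s: 4.2
eef_pos: [0.4846, -0.1039, 0.139]
eef_rot: [0.002, -0.006, 1.0, -0.001]
wrist_force: [-3.0, -1.1, 13.6]
opening: 0.313
grasp_force: 65.5
```

servo_tool(
  series="1 0.0045 0 0.0042 0 0 0; 1 0.0087 0 0.0087 0 0 0; 1 0.0126 0 0.0134 0 0 0; 1 0.0162 0 0.0185 0 0 0; 1 0.0194 0 0.0237 0 0 0; 1 0.0222 0 0.0292 0 0 0; 1 0.0246 0 0.0349 0 0 0; 1 0.0267 0 0.0407 0 0 0; 1 0.0283 0 0.0466 0 0 0; 1 0.0295 0 0.0527 0 0 0; 1 0.0302 0 0.0588 0 0 0; 1 0.0306 0 0.0630 0 0 0",
)

```text
time_s: 5.2
eef_pos: [0.4527, -0.1042, 0.074]
eef_rot: [-0.0, -0.006, 1.0, -0.001]
wrist_force: [-4.0, -2.7, 6.9]
opening: 0.307
grasp_force: 76.6
```

servo_tool(
  series="1 0 0 0.001 0 0 0; 1 0 0 0.002 0 0 0; 1 0 0 0.002 0 0 0; 1 0 0 0.002 0 0 0",
)

```text
time_s: 5.53
eef_pos: [0.4526, -0.1042, 0.072]
eef_rot: [-0.0, -0.006, 1.0, -0.001]
wrist_force: [-3.7, -3.8, 3.2]
opening: 0.312
grasp_force: 76.5
```

servo_tool(
  series="1 0 0 0.001 0 0 0; 1 0 0 0.002 0 0 0; 1 0 0 0.002 0 0 0; 1 0 0 0.002 0 0 0",
)

```text
time_s: 5.87
eef_pos: [0.4526, -0.1042, 0.0701]
eef_rot: [-0.0, -0.006, 1.0, -0.001]
wrist_force: [-3.4, -4.0, 2.9]
opening: 0.318
grasp_force: 76.6
```

servo_tool(
  series="1 0 0 0.001 0 0 0; 1 0 0 0.002 0 0 0; 1 0 0 0.002 0 0 0; 1 0 0 0.002 0 0 0",
)

```text
time_s: 6.2
eef_pos: [0.4526, -0.1042, 0.0681]
eef_rot: [-0.0, -0.006, 1.0, -0.001]
wrist_force: [-4.2, -3.9, 4.5]
opening: 0.31
grasp_force: 76.7
```

servo_tool(
  series="1 0 0 0.001 0 0 0; 1 0 0 0.002 0 0 0; 1 0 0 0.003 0 0 0; 1 0 0 0.003 0 0 0",
)

```text
time_s: 6.53
eef_pos: [0.4527, -0.1042, 0.0651]
eef_rot: [-0.0, -0.006, 1.0, -0.001]
wrist_force: [-2.9, -3.9, 2.6]
opening: 0.314
grasp_force: 76.9
```

```bash
cat >> h.py <<'E'
def wrist(fn=None):
    o=ctrl.get_obs(); c=ctrl.camera("wrist")
    if fn: cv2.imwrite(fn,c["img"][...,::-1])
    T=np.eye(4);T[:3,:3]=Rq(o["eef_rot"]).as_matrix();T[:3,3]=o["eef_pos"]; T=T@c["T_tool_cam"]
    P,ray=cloud(c,T); return c,P,(lambda h:T[:3,3]+ray*((h-T[2,3])/ray[...,2])[...,None])
E
python3 - <<'E'
from h import *
c,P,on=wrist("pics/w2.png"); o=ctrl.get_obs(); print(o["wrist_force"],o["eef_pos"])
for x in np.arange(.44,.56,.01):
  s=(abs(P[...,1]+.1035)<.006)&(abs(P[...,0]-x)<.004); print(round(x,2),s.sum(),np.nanmedian(P[s][:,2]) if s.any() else 0)
E
```

```text
[-2.94934913 -3.65223231  3.73901474] [ 0.452698   -0.1041493   0.06507575]
0.44 2436 0.12340035508804219
0.45 924 0.06968747264700534
0.46 544 0.07013009421221104
0.47 573 0.07006518933920641
0.48 351 0.07022185154446782
0.49 74 0.06976630014667212
0.5 0 0
0.51 0 0
0.52 0 0
0.53 0 0
0.54 0 0
0.55 0 0
0.56 0 0
```

View pics/w2.png

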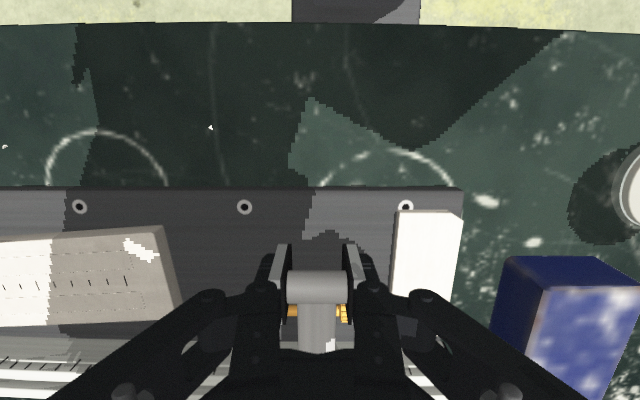

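The leaf reads level at z = 0.070 along its whole length, so it is down, and the fingers are sliding on the bar. I'll release it and go to the front of the gauge.

servo_tool(
  series="-0.2 0 0 0 0 0 0; -0.2 0 0 0 0 0 0; -0.2 0 0 0 0 0 0; -0.2 0 0 0 0 0 0; -0.2 0 0 -0.030 0 0 0; -0.2 0.005 0 -0.060 0 0 0; 1 0.010 -0.020 -0.075 0 0 0; 1 0.020 -0.060 -0.075 0 0 0; 1 0.033 -0.100 -0.070 0 0 0; 1 0.038 -0.140 -0.050 0 0 0; 1 0.038 -0.160 -0.030 0 0 0; 1 0.038 -0.166 -0.010 0 0 0",
)

```text
time_s: 7.58
eef_pos: [0.4173, -0.2744, 0.0747]
eef_rot: [0.001, -0.004, 1.0, -0.002]
wrist_force: [-0.5, -0.0, -0.3]
opening: 0.001
grasp_force: 0.0
```

```bash
python3 - <<'E'
from h import *
YAW=.009
o=ctrl.get_obs();print(o["eef_pos"],o["wrist_force"],o["opening"],Rq(o["eef_rot"]).as_matrix().round(4).tolist())
to([.42,-.27,.045])
E
```

```text
[ 0.41728701 -0.27439299  0.07470353] [-0.50140728 -0.02879964 -0.34059797] 0.0013382344554436047 [[-1.0, -0.0085, 0.0023], [-0.0085, 1.0, -0.0032], [-0.0022, -0.0032, -1.0]]
[-2.7  4.5 29.7] mm [-0.18  0.13 -0.26] deg  F [-0.5 -0.  -0.3] t 7.5833
```

servo_tool(
  series="1 0 0.002 0.015 0 0 0; 1 0 0.002 0.026 0 0 0; 1 -0.003 0.003 0.0300 0 0 0; 1 -0.010 0.003 0.0300 0 0 0; 1 -0.015 0.003 0.0300 0 0 0; 1 -0.018 0.003 0.030 0 0 0; 1 -0.020 0.003 0.030 0 0 0; 1 -0.022 0.003 0.030 0 0 0; 1 -0.024 0.003 0.030 0 0 0; 1 -0.026 0.003 0.030 0 0 0; 1 -0.028 0.003 0.030 0 0 0; 1 -0.030 0.003 0.030 0 0 0",
)

```text
time_s: 8.58
eef_pos: [0.4463, -0.2662, 0.0449]
eef_rot: [-0.001, -0.006, 1.0, 0.0]
wrist_force: [-5.9, 1.2, 3.5]
opening: 0.001
grasp_force: 2.9
```

servo_tool(
  series="1 -0.001 0 0 0 0 0; 1 -0.002 0 0 0 0 0; 1 -0.003 0 0 0 0 0; 1 -0.004 0 0 0 0 0; 1 -0.005 0 0 0 0 0; 1 -0.006 0 0 0 0 0; 1 -0.007 0 0 0 0 0; 1 -0.008 0 0 0 0 0",
)

```text
time_s: 9.25
eef_pos: [0.4542, -0.266, 0.0449]
eef_rot: [-0.001, -0.006, 1.0, 0.0]
wrist_force: [-5.9, 0.7, 4.6]
opening: -0.001
grasp_force: 2.8
```

servo_tool(
  series="1 -0.001 0 0 0 0 0; 1 -0.002 0 0 0 0 0; 1 -0.003 0 0 0 0 0; 1 -0.004 0 0 0 0 0; 1 -0.0045 0 0 0 0 0; 1 -0.005 0 0 0 0 0",
)

```text
time_s: 9.75
eef_pos: [0.4592, -0.266, 0.0448]
eef_rot: [-0.001, -0.006, 1.0, 0.0]
wrist_force: [-5.8, 0.1, 2.3]
opening: -0.001
grasp_force: 2.8
```

servo_tool(
  series="1 -0.0005 0 0 0 0 0; 1 -0.001 0 0 0 0 0; 1 -0.0015 0 0 0 0 0; 1 -0.002 0 0 0 0 0",
)

```text
time_s: 10.08
eef_pos: [0.4601, -0.2663, 0.0448]
eef_rot: [-0.002, -0.006, 1.0, 0.0]
wrist_force: [-10.9, -2.8, 6.8]
opening: -0.001
grasp_force: 5.8
```

servo_tool(
  series="1 -0.0005 0 0 0 0 0; 1 -0.001 0 0 0 0 0; 1 -0.0015 0 0 0 0 0; 1 -0.002 0 0 0 0 0",
)

```text
time_s: 10.42
eef_pos: [0.4606, -0.2666, 0.0448]
eef_rot: [-0.004, -0.007, 1.0, 0.0]
wrist_force: [-20.2, -3.0, 11.0]
opening: 0.0
grasp_force: 10.1
```

servo_tool(
  series="1 0.008 0 0 0 0 0; 1 0.020 0 0 0 0 0; 1 0.025 0 -0.025 0 0 0; 1 0.025 -0.005 -0.050 0 0 0; 1 0.010 -0.040 -0.055 0 0 0; 1 -0.010 -0.075 -0.055 0 0 0; 1 -0.025 -0.110 -0.055 0 0 0; 1 -0.035 -0.135 -0.055 0 0 0; 1 -0.038 -0.140 -0.055 0 0 0; 1 -0.038 -0.140 -0.055 0 0 0",
)

```text
time_s: 11.25
eef_pos: [0.5043, -0.4077, 0.1]
eef_rot: [0.001, -0.005, 1.0, -0.001]
wrist_force: [0.1, 0.4, -0.4]
opening: 0.001
grasp_force: 0.0
```

```bash
python3 - <<'E'
from h import *
import h; h.YAW=.008
c,P,on=wrist("pics/w3.png"); z=P[...,2]; o=ctrl.get_obs(); print(o["eef_pos"],o["wrist_force"])
g=(z>.023)&(z<.034)&(P[...,0]>.44)&(P[...,0]<.54)&(P[...,1]<-.15)
k,l,s,_=cv2.connectedComponentsWithStats(g.astype(np.uint8)); g=l==1+np.argmax(s[1:,4])
print("gauge",np.median(z[g]),rect(g,on(.028)))
F=on(.046); m=(abs(z-.046)<.004)&(F[...,0]>.52)&(F[...,0]<.57)&(F[...,1]<-.15)
Q=F[m]; r=np.array([(y,Q[q,0].min()) for y in np.arange(-.37,-.15,.01) if (q:=abs(Q[:,1]-y)<.004).sum()>5])
if len(r)>2: print("fence",np.polyfit(r[:,0],r[:,1],1),len(r))
to([.5017,-.405,.045])
E
```

```text
[ 0.50369638 -0.40590845  0.099473  ] [ 0.60133552  0.74032736 -0.98206544]
gauge 0.02930100716289709 (array([ 503.6, -272.6]), array([ 70.1, 211.6]), 2.24)
fence [0.00334449 0.53088247] 20
[ 2.   0.9 54.5] mm [ 0.03 -0.    0.19] deg  F [ 0.6  0.7 -1. ] t 11.3
```

View pics/w3.png

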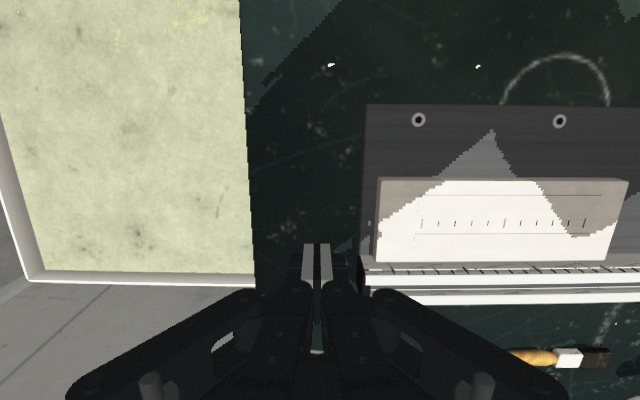

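The block lies flush along the fence, with its −y end at about (377, 220) and clear room for the fingers there. I'll lower the fingers and push along +y.

servo_tool(
  series="1 0.002 0 0.025 0 0 0.2; 1 0.002 0 0.050 0 0 0.2; 1 0.002 0 0.0545 0 0 0.2; 1 0.002 0.004 0.0545 0 0 0.2; 1 0.002 0.008 0.0545 0 0 0.2; 1 0.002 0.012 0.0545 0 0 0.2; 1 0.002 0.016 0.0545 0 0 0.2; 1 0.002 0.020 0.0545 0 0 0.2; 1 0.002 0.023 0.0545 0 0 0.2; 1 0.002 0.026 0.0545 0 0 0.2; 1 0.002 0.029 0.0545 0 0 0.2; 1 0.002 0.032 0.0545 0 0 0.2",
)

```text
time_s: 12.3
eef_pos: [0.5016, -0.3749, 0.0457]
eef_rot: [0.0, -0.004, 1.0, -0.001]
wrist_force: [-0.0, -4.3, -0.7]
opening: 0.0
grasp_force: 1.7
```

servo_tool(
  series="1 0 0.002 0 0 0 0; 1 0 0.004 0 0 0 0; 1 0 0.006 0 0 0 0; 1 0 0.008 0 0 0 0; 1 0 0.010 0 0 0 0; 1 0 0.012 0 0 0 0",
)

```text
time_s: 12.8
eef_pos: [0.5015, -0.3623, 0.0455]
eef_rot: [0.0, -0.004, 1.0, -0.0]
wrist_force: [-0.6, -4.7, 1.5]
opening: -0.001
grasp_force: 2.6
```

servo_tool(
  series="1 0 0.003 0 0 0 0; 1 0 0.006 0 0 0 0; 1 0 0.009 0 0 0 0; 1 0 0.012 0 0 0 0; 1 0 0.015 0 0 0 0; 1 0 0.018 0 0 0 0; 1 0 0.021 0 0 0 0; 1 0 0.024 0 0 0 0; 1 0 0.027 0 0 0 0; 1 0 0.030 0 0 0 0; 1 0 0.032 0 0 0 0; 1 0 0.033 0 0 0 0",
)

```text
time_s: 13.8
eef_pos: [0.5012, -0.329, 0.0455]
eef_rot: [0.0, -0.004, 1.0, -0.0]
wrist_force: [-0.0, -6.6, 1.9]
opening: -0.001
grasp_force: 2.9
```

```bash
python3 - <<'E'
from h import *
c,P,on=wrist("pics/w4.png"); z=P[...,2]; o=ctrl.get_obs(); print(o["eef_pos"],o["wrist_force"])
hsv=cv2.cvtColor(c["img"],cv2.COLOR_RGB2HSV)
B=on(.0225); b=(hsv[...,1]>120)&(hsv[...,0]>10)&(hsv[...,0]<28)&(abs(B[...,0]-.5)<.03)&(B[...,1]>-.2)
print("brass",b.sum(), B[b].min(0) if b.any() else 0)
E
```

```text
[ 0.50114015 -0.32897256  0.04548003] [ 0.46367268 -4.8601804   2.37197137]
brass 0 0
```

View pics/w4.png

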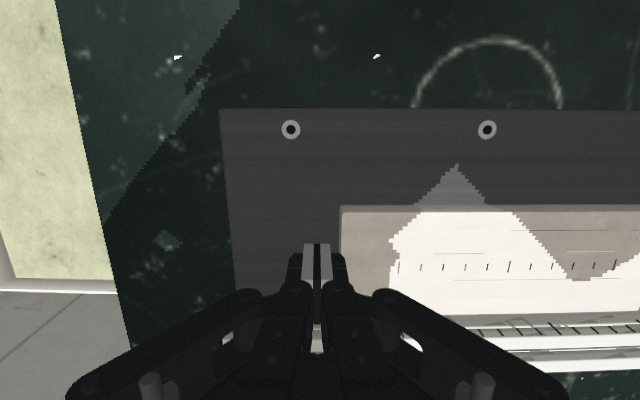

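The block is still flush, with its −y corner at (340, 207). The screw is out of view, so I'll creep from here.

servo_tool(
  series="1 0 0.001 0 0 0 0; 1 0 0.002 0 0 0 0; 1 0 0.003 0 0 0 0; 1 0 0.004 0 0 0 0; 1 0 0.005 0 0 0 0; 1 0 0.006 0 0 0 0; 1 0 0.0065 0 0 0 0; 1 0 0.007 0 0 0 0; 1 0 0.0075 0 0 0 0; 1 0 0.008 0 0 0 0; 1 0 0.0085 0 0 0 0; 1 0 0.009 0 0 0 0",
)

```text
time_s: 14.85
eef_pos: [0.5011, -0.3204, 0.0455]
eef_rot: [0.0, -0.004, 1.0, -0.0]
wrist_force: [-1.5, -5.7, 1.8]
opening: -0.001
grasp_force: 3.0
```

servo_tool(
  series="1 0 0.0004 0 0 0 0; 1 0 0.0008 0 0 0 0; 1 0 0.0012 0 0 0 0; 1 0 0.0016 0 0 0 0; 1 0 0.002 0 0 0 0; 1 0 0.0024 0 0 0 0",
)

```text
time_s: 15.35
eef_pos: [0.501, -0.3181, 0.0455]
eef_rot: [0.0, -0.004, 1.0, -0.0]
wrist_force: [-0.3, -4.7, 2.2]
opening: -0.001
grasp_force: 3.0
```

servo_tool(
  series="1 0 0.0004 0 0 0 0; 1 0 0.0008 0 0 0 0; 1 0 0.0012 0 0 0 0; 1 0 0.0016 0 0 0 0",
)

```text
time_s: 15.68
eef_pos: [0.501, -0.3165, 0.0455]
eef_rot: [0.0, -0.004, 1.0, -0.0]
wrist_force: [-1.2, -7.0, 2.2]
opening: 0.006
grasp_force: 3.0
```

servo_tool(
  series="1 0 0.0004 0 0 0 0; 1 0 0.0008 0 0 0 0; 1 0 0.0012 0 0 0 0",
)

```text
time_s: 15.93
eef_pos: [0.501, -0.3153, 0.0455]
eef_rot: [0.0, -0.004, 1.0, -0.0]
wrist_force: [-1.0, -5.1, 2.7]
opening: -0.001
grasp_force: 3.0
```

servo_tool(
  series="1 0 0.0004 0 0 0 0; 1 0 0.0008 0 0 0 0; 1 0 0.0012 0 0 0 0",
)

```text
time_s: 16.18
eef_pos: [0.501, -0.314, 0.0454]
eef_rot: [0.0, -0.004, 1.0, -0.0]
wrist_force: [-0.4, -6.4, 2.6]
opening: 0.001
grasp_force: 3.0
```

servo_tool(
  series="1 0 0.0004 0 0 0 0; 1 0 0.0008 0 0 0 0; 1 0 0.0012 0 0 0 0",
)

```text
time_s: 16.43
eef_pos: [0.501, -0.3129, 0.0455]
eef_rot: [0.0, -0.004, 1.0, -0.0]
wrist_force: [-0.3, -6.3, 2.2]
opening: 0.001
grasp_force: 3.4
```

servo_tool(
  series="1 0 0.0004 0 0 0 0; 1 0 0.0008 0 0 0 0",
)

```text
time_s: 16.6
eef_pos: [0.501, -0.3126, 0.0456]
eef_rot: [0.0, -0.004, 1.0, -0.001]
wrist_force: [-0.3, -8.5, 1.4]
opening: -0.001
grasp_force: 4.0
```

servo_tool(
  series="1 0 0.0004 0 0 0 0; 1 0 0.0008 0 0 0 0",
)

```text
time_s: 16.77
eef_pos: [0.501, -0.3123, 0.0456]
eef_rot: [0.0, -0.004, 1.0, -0.001]
wrist_force: [-1.0, -10.5, 1.0]
opening: 0.001
grasp_force: 4.7
```

servo_tool(
  series="1 0 0.0004 0 0 0 0; 1 0 0.0008 0 0 0 0; 1 0 0.0012 0 0 0 0",
)

```text
time_s: 17.02
eef_pos: [0.501, -0.312, 0.0457]
eef_rot: [0.001, -0.004, 1.0, -0.002]
wrist_force: [-1.5, -12.9, -0.8]
opening: 0.005
grasp_force: 5.8
```

servo_tool(
  series="1 0 0.0003 0 0 0 0; 1 0 0.0006 0 0 0 0; 1 0 0.0006 0 0 0 0; 1 0 0.0006 0 0 0 0",
)

```text
time_s: 17.35
eef_pos: [0.501, -0.3118, 0.0457]
eef_rot: [0.001, -0.004, 1.0, -0.002]
wrist_force: [-0.7, -13.4, -1.0]
opening: -0.003
grasp_force: 6.0
```

servo_tool(
  series="1 0 0.0003 0 0 0 0; 1 0 0.0003 0 0 0 0; 1 0 0.0003 0 0 0 0; 1 0 0.0003 0 0 0 0; 1 0 0.0003 0 0 0 0; 1 0 0.0003 0 0 0 0; 1 0 0.0003 0 0 0 0; 1 0 0.0003 0 0 0 0; 1 0 0.0003 0 0 0 0; 1 0 0.0003 0 0 0 0; 1 0 0.0003 0 0 0 0; 1 0 0.0003 0 0 0 0",
)

```text
time_s: 18.35
eef_pos: [0.501, -0.3118, 0.0457]
eef_rot: [0.001, -0.004, 1.0, -0.003]
wrist_force: [-1.6, -14.5, -2.2]
opening: 0.001
grasp_force: 6.3
```

```bash
python3 - <<'E'
from h import *
for n in("top",):
    c=ctrl.camera(n); np.savez(n+"0.npz",**c); c,P,G=plane(n,.028,0); z=P[...,2]
    hsv=cv2.cvtColor(c["img"],cv2.COLOR_RGB2HSV)
    g=(hsv[...,2]>150)&(z>.018)&(z<.038)&(P[...,0]>.44)&(P[...,0]<.54)&(P[...,1]<-.1)&(P[...,1]>-.36)
    k,l,s,_=cv2.connectedComponentsWithStats(g.astype(np.uint8)); g=l==1+np.argmax(s[1:,4]); print(g.sum(),rect(g,G))
    cv2.imwrite("pics/t2.png",cv2.resize(c["img"][185:265,325:480,::-1],None,fx=5,fy=5)); print(ctrl.get_obs()["wrist_force"])
E
```

```text
1236 (array([ 502.2, -210.7]), array([ 61.8, 181.6]), 0.38)
[ -1.1135423  -14.3579938   -2.28092036]
```

View pics/t2.png

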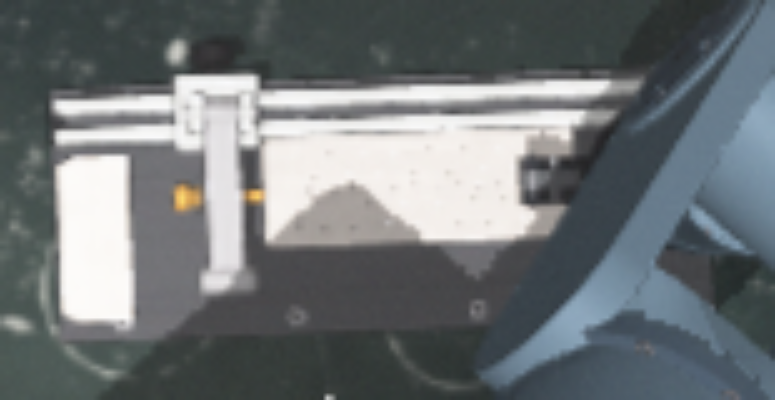

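The top crop shows the block flush with the fence and its end on the screw at (262, 197). It has been held for over a second at about 14.4 N of total push, so roughly 9 N at the screw after friction. Backing off.

servo_tool(
  series="1 0 -0.002 0 0 0 0; 1 0 -0.006 0 0 0 0; 1 0 -0.015 0 0 0 0; 1 0 -0.025 0 0 0 0; 1 0 -0.025 -0.030 0 0 0; 1 0 -0.025 -0.065 0 0 0; 1 0.010 0.000 -0.085 0 0 0; -0.4 0.020 0.038 -0.085 0 0 0; -0.4 0.030 0.076 -0.085 0 0 0; -0.4 0.040 0.114 -0.085 0 0 0; -0.4 0.046 0.152 -0.085 0 0 0; -0.4 0.048 0.185 -0.085 0 0 0",
)

```text
time_s: 19.4
eef_pos: [0.4496, -0.1219, 0.1297]
eef_rot: [-0.001, -0.004, 1.0, 0.001]
wrist_force: [1.3, -0.0, -0.7]
opening: 0.694
grasp_force: 0.0
```

servo_tool(
  series="-0.4 0 0.015 0 0 0 0; -0.4 0 0.020 0 0 0 0; -0.4 0 0.020 0 0 0 0",
)

```text
time_s: 19.65
eef_pos: [0.4511, -0.1033, 0.1301]
eef_rot: [-0.0, -0.005, 1.0, 0.0]
wrist_force: [0.1, -0.5, 0.4]
opening: 0.697
grasp_force: 0.0
```

```bash
python3 - <<'E'
from h import *
import h; h.YAW=.008
to([.4535,-.1037,.069])
c,P,on=wrist(); z=P[...,2]
s=(z>.055)&(z<.08)&(abs(P[...,0]-.455)<.012)&(abs(P[...,1]+.1035)<.04); print(s.sum(),np.percentile(P[s],[1,50,99],axis=0).round(4).tolist() if s.any() else 0)
E
```

```text
[-2.4 -0.5 61.1] mm [ 0.03 -0.02  0.14] deg  F [ 0.1 -0.5  0.4] t 19.65
1203 [[0.447, -0.1173, 0.0638], [0.4533, -0.1037, 0.0714], [0.4667, -0.0903, 0.0743]]
```

servo_tool(
  series="-0.4 -0.002 -0.0005 0.025 0 0 0.1; -0.4 -0.002 -0.0005 0.050 0 0 0.1; -0.4 -0.002 -0.0005 0.061 0 0 0.1; -0.4 -0.002 -0.0005 0.061 0 0 0.1; 1 -0.002 -0.0005 0.061 0 0 0.1; 1 -0.002 -0.0005 0.061 0 0 0.1; 1 -0.002 -0.0005 0.061 0 0 0.1; 1 -0.002 -0.0005 0.061 0 0 0.1; 1 -0.002 -0.0005 0.061 0 0 0.1; 1 -0.002 -0.0005 0.061 0 0 0.1",
)

```text
time_s: 20.53
eef_pos: [0.4539, -0.1043, 0.0701]
eef_rot: [0.001, -0.003, 1.0, 0.0]
wrist_force: [1.8, 4.8, -0.6]
opening: 0.316
grasp_force: 59.1
```

servo_tool(
  series="1 -0.0003 0 -0.0060 0 0 0; 1 -0.0010 0 -0.0122 0 0 0; 1 -0.0021 0 -0.0182 0 0 0; 1 -0.0037 0 -0.0242 0 0 0; 1 -0.0056 0 -0.0300 0 0 0; 1 -0.0080 0 -0.0357 0 0 0; 1 -0.0108 0 -0.0412 0 0 0; 1 -0.0139 0 -0.0465 0 0 0; 1 -0.0174 0 -0.0516 0 0 0; 1 -0.0213 0 -0.0564 0 0 0; 1 -0.0254 0 -0.0609 0 0 0; 1 -0.0299 0 -0.0651 0 0 0",
)

```text
time_s: 21.53
eef_pos: [0.4825, -0.104, 0.1343]
eef_rot: [-0.001, -0.003, 1.0, 0.0]
wrist_force: [-2.4, 3.7, -6.8]
opening: 0.313
grasp_force: 59.4
```

servo_tool(
  series="1 -0.0048 0 -0.0039 0 0 0; 1 -0.0098 0 -0.0075 0 0 0; 1 -0.0151 0 -0.0107 0 0 0; 1 -0.0205 0 -0.0135 0 0 0; 1 -0.0262 0 -0.0159 0 0 0; 1 -0.0320 0 -0.0179 0 0 0; 1 -0.0379 0 -0.0196 0 0 0; 1 -0.0440 0 -0.0208 0 0 0; 1 -0.0501 0 -0.0215 0 0 0; 1 -0.0563 0 -0.0219 0 0 0; 1 -0.0624 0 -0.0218 0 0 0; 1 -0.0677 0 -0.0214 0 0 0",
)

```text
time_s: 22.53
eef_pos: [0.5511, -0.1034, 0.1565]
eef_rot: [-0.0, -0.003, 1.0, 0.0]
wrist_force: [-4.3, 5.9, 2.0]
opening: 0.31
grasp_force: 58.8
```

servo_tool(
  series="1 0 0 0 0 0 0; 1 0 0 0 0 0 0; -0.3 0 0 0 0 0 0; -0.3 0 0 0 0 0 0; -0.3 0 0 0 0 0 0; -0.3 0 0 0 0 0 0; -0.3 0 0 -0.015 0 0 0; -0.3 0 0 -0.045 0 0 0; -0.3 0 0 -0.085 0 0 0; -0.3 0.030 0 -0.100 0 0 0; -0.3 0.060 0 -0.100 0 0 0; -0.3 0.060 0 -0.100 0 0 0",
)

```text
time_s: 23.53
eef_pos: [0.4878, -0.1043, 0.2569]
eef_rot: [0.0, -0.003, 1.0, -0.001]
wrist_force: [1.2, 1.0, -0.5]
opening: 0.646
grasp_force: 0.0
```

```bash
python3 - <<'E'
from h import *
o=ctrl.get_obs(); c,P,on=wrist("pics/w5.png"); z=P[...,2]; print(o["eef_pos"],o["wrist_force"],o["time_s"])
s=(z>.14)&(z<.17)&(abs(P[...,1]+.1035)<.03)&(abs(P[...,0]-.55)<.04); print("bar",np.percentile(P[s],[1,50,99],axis=0).round(4).tolist())
hsv=cv2.cvtColor(c["img"],cv2.COLOR_RGB2HSV)
g=(z>.023)&(z<.036)&(P[...,0]>.45)&(P[...,0]<.535)&(P[...,1]<-.1)
k,l,st,_=cv2.connectedComponentsWithStats(g.astype(np.uint8)); g=l==1+np.argmax(st[1:,4]); G=on(.028); print("gauge",rect(g,G),G[g].max(0))
b=(hsv[...,1]>120)&(hsv[...,0]>10)&(hsv[...,0]<28)&(z>.09)&(abs(P[...,1]+.11)<.05); B=on(np.nanmedian(z[b])); print("brass tip",B[b].min(0))
F=on(.046); m=(abs(z-.046)<.004)&(F[...,0]>.52)&(F[...,0]<.57)&(F[...,1]<-.14)&(F[...,1]>-.37)
Q=F[m]; r=np.array([(y,Q[q,0].min()) for y in np.arange(-.36,-.14,.01) if (q:=abs(Q[:,1]-y)<.004).sum()>5]); print("fence",np.polyfit(r[:,0],r[:,1],1))
E
```

```text
[ 0.487824   -0.10425983  0.25688117] [ 1.20950495  1.04852093 -0.49317309] 23.5333
bar [[0.5358, -0.1166, 0.1406], [0.5391, -0.1032, 0.1561], [0.5486, -0.0891, 0.159]]
gauge (array([ 503.3, -255.8]), array([ 64.4, 251.1]), 0.68) [ 0.53599158 -0.13011689  0.028     ]
brass tip [ 0.49478256 -0.20074465  0.10828893]
fence [-0.00737204  0.52897749]
```

View pics/w5.png

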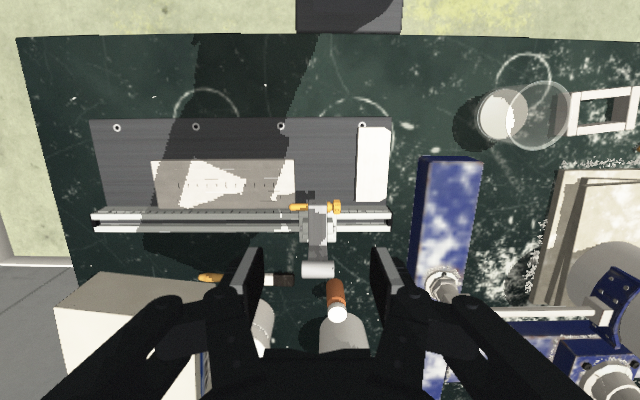

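The leaf is upright with its bar at (318, 270). The block is flush along the fence, its +y end at y ≈ −0.130 where the screw stopped it, and the gripper is clear. Handing in.

```bash
python3 -c "
from bench import ctrl
print(ctrl.hand_in())"
```

```text
the job is handed in; nothing more can be done
None
```

I handed the job in at about 23.5 s of robot time; no verdict was shown: the block is flush on the fence at the screw stop after a hold of over a second at about 9 N (estimated from wrist force less sliding friction), and the leaf is back up at about 1.57 rad.

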